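# Pack the cleaning kit and the study kit for two fossils

## Robot

A 6-joint arm with a two-finger parallel gripper is mounted at the origin on the work surface. World frame = base frame: x ahead of the robot, y to its left, z up, the work surface at z = 0. Lengths are in m, angles in rad, forces in N, time in s.
With the tool pointing down it reaches from about 0.35 to 0.85 m from the base axis. Payload 8.1 kg.
Tool frame: the origin (TCP) lies on the mounting face of the last link; the fingertips stand 186 mm ahead of it and the grasp point (between the pads) lies 167 mm ahead of it (robot.finger_overhang is the distance from the TCP to the fingertips, in m); z points along the fingers, y is the line along which they close (so a half turn about z gives the same grasp; the last joint's range is limited). The gripper opens to 93 mm and grips with 3 to 60 N. Pads are 15 mm wide; open, the fingers measure 128 mm over their backs; the gripper's body (75 mm by 188 mm) begins 65 mm behind the grasp point.
Start: joints at [1.164, 0.13, 1.488, -0, 1.523, -0.085], TCP at [0.19, 0.569, 0.405] pointing down, gripper open.
Joint ranges: [-2.96, 2.96], [-0.89, 2.26], [0.02, 2.5], [-1.34, 4.48], [0, 2.73], [-2.66, 2.66]. Speed limits (rad/s): [2.39, 2.39, 2.79, 3.14, 3.14, 3.14].

## Interface

Orientations are given as a rotation vector (axis times angle).
In Python, from plant import readout, read_camera, get_calibration, job, robot gives the robot as it stands.
- The arm moves only by the shell command python3 -m handwheel 'ROWS' [FORCE]. ROWS is JSON, a list of rows, each a list of 5 numbers: the shift along the world's x, y, z in cm, then the turn about the world's z in rad, then the closure, from 0 (fully open) to 1 (shut). In form: [[tx, ty, tz, spin, gripper], ...]. A call has 1 to 10 rows; each row shifts and turns the commanded pose from where the row before left it; what a row does not reach is not made up. A row lasts 1/8 s, in which the tool goes at most 62.5 mm and 10.7 degrees, less where a joint would pass 70% of its speed; a pose out of reach is approached as far as the arm can. A call is refused whole if a number of a shift passes 6.25 or a number of a turn 0.188, either way. A call with a gripper value outside its range is refused whole. The fingers move at their own pace and stop on an object; FORCE is the grip in N (left out, the last holds). Time passes only in rows, so rows that do not move let the fingers close. It gives the time, the measured TCP pose, the force, the opening and the grip force at its end, in the units of the state.
- readout.read_state(): the state, without advancing time (a new reading comes with each control period).
- read_camera(name): name is "side" or "top"; returns the picture (480x640x3 uint8, red, green, blue); there is no depth.
- get_calibration(name): a dict with "fovy" (degrees; the focal length in pixels is half the picture's height over the tangent of half this angle, whatever the lens; pixels are square), "cx", "cy" (the principal point, pixels), "dist_coeffs" ([k1, k2, p1, p2, k3] as OpenCV has them; the pictures are not rectified), "pose" (4x4, takes a point from camera to world coordinates). Camera axes: x right, y down, z forward; pixel columns grow to the right and rows downward; lengths in m; the calibration is good to about 2 mm. A picture is of the moment at which its call begins. get_calibration takes no time and is no camera call.
- job.close_job(): hands the job in; it is judged then, once.
The state is a dict: "t": time; "q": joint angles; "dq": joint speeds; "joint_torque": joint torques, N m; "tool_pos": TCP position; "orientation": TCP orientation; "force": force on the tool from outside, world axes, zero at the start; "wrist_torque": the same for the moment, N m; "opening": finger opening in m; "gripper_force": force on a finger pad.
Only numpy, scipy, OpenCV 4.12 (cv2) and the standard library are available. Lean on these libraries where they do the work, as an engineer would, in place of code of your own. Each camera call takes 0.05 s, during which the arm holds its last target. There are 200 camera calls.

## Task

Make up the two foam-lined kit trays: the grey cleaning tray gets the dark brown bone and the soft wooden brush, and the purple study tray gets the ammonite, the black-and-white scale bar and the magnifying glass, each lying flat and fully down in the recess cut to its shape. Set the two fossils down gently, do not drop them, and leave the blue wire brush, the amber bottle and the jar where they are.

Things in the scene. Friction and masses are not known exactly. Their poses are not given: they have to be found in the camera images.
- cleaning_tray: Grey cleaning-kit tray (loose, 0.5 kg), 200 (x) x 170 mm, rim 26 mm high, white firm foam inside with face at 24 mm. Dark-floored recesses 6 mm deep (floor 18 mm above underside), 8 mm play all round: bone 116 x 62 mm centred x 0, y +40; brush 146 x 46 at x 0, y -40. Both long in x, either way round. Origin: centre of underside, on the mat; z up.
- study_tray: Purple study-kit tray (loose, 0.5 kg), 200 (x) x 170 mm, rim 26 mm high, white firm foam inside with face at 24 mm. Dark-floored recesses 6 mm deep (floor 18 mm above underside), 8 mm play all round: magnifier 126 x 64 mm centred x 0, y +42; ammonite round, 70 across, at x -52, y -38; bar 96 x 32 at x +40, y -38. Long in x, either way round. Origin: centre of underside, on the mat; z up.
- bone: Fossil limb bone, dark brown, 102 mm long in x, 46 mm wide over the knobbly ends and 24 mm high; the round shaft between the knobs (x -20 to +20 mm) is 20 mm thick, its axis 12 mm above the underside. Lies flat on the mat. Origin: on its underside, midway along its length; z up. Take it across the middle of the shaft. About 90 g.
- ammonite: Fossil ammonite, a pale cream coiled shell lying flat: a disc 52 mm across and 18 mm high (firm to grip as a plain cylinder of that size). Origin: centre of its underside; z up. About 70 g.
- soft_brush: Soft flat brush with a pale wooden handle, brass ferrule and cream bristles, 130 mm long in x and 12 mm high. Handle from x -65 to +10 mm, 13 to 16 mm wide; ferrule 22 mm wide to x +30; bristles 26 mm wide to x +65. Lies flat on the mat. Origin: on its underside, midway along its length; z up. Best held across the handle at x -8 mm, where it is 16 mm wide, with flat sides. About 40 g.
- scale_bar: Photographic scale bar, a square-edged stick of aluminium with black and white bands, each nearly 10 mm, on its upper face, 80 mm long in x, 16 mm wide, 14 mm high. Lies flat on the mat. Origin: on its underside, midway along its length; z up. About 40 g.
- magnifier: Magnifying glass lying flat, 110 mm long in x: round dark red handle 14 mm thick from x -55 to +9 mm (axis 7 mm above the underside), then a brass rim 48 mm across and 11 mm high round clear glass, centred at x +31 mm. Lies flat on the mat. Origin: on its underside, midway along its length; z up. Best held across the handle at x -10 mm. About 45 g.
- wire_brush: Bystander: wire brush of the same shape and size as the soft brush but with a blue plastic handle, steel ferrule and dark grey bristles. Not part of either kit. Origin and axes as for the soft brush.
- amber_bottle: Bystander: small amber glass bottle with a black cap and pale label, 42 mm across, 75 mm high, standing on the mat. Origin: centre of its underside.
- jar: Bystander: green glass jar with a white lid, 48 mm across, 52 mm high, standing on the mat. Origin: centre of its underside.

How it is judged:
At the end, for the whole second after the job is handed in: All five lie in their own recesses, bone and soft brush grey tray, the others purple: origins within 12 mm of the recess centre in the tray's x and y, undersides within 2.5 mm of its floor, tilt under 0.04 rad; trays flat (0.05 rad); all released and at rest (0.02 m/s, 0.3 rad/s) (x of bone in the frame of cleaning_tray between -0.012 and 0.012 m and y of bone in the frame of cleaning_tray between 0.028 and 0.052 m and z of bone in the frame of cleaning_tray between 0.0155 and 0.0205 m and angle between each of bone, soft_brush, magnifier, ammonite, scale_bar's own z axis and vertical below 0.04 rad and linear speed of each of bone, soft_brush, magnifier, ammonite, scale_bar, cleaning_tray, study_tray below 0.02 m/s and angular speed of each of bone, soft_brush, magnifier, ammonite, scale_bar below 0.3 rad/s and x of soft_brush in the frame of cleaning_tray between -0.012 and 0.012 m and y of soft_brush in the frame of cleaning_tray between -0.052 and -0.028 m and z of soft_brush in the frame of cleaning_tray between 0.0155 and 0.0205 m and x of magnifier in the frame of study_tray between -0.012 and 0.012 m and y of magnifier in the frame of study_tray between 0.03 and 0.054 m and z of magnifier in the frame of study_tray between 0.0155 and 0.0205 m and x of ammonite in the frame of study_tray between -0.064 and -0.04 m and y of ammonite in the frame of study_tray between -0.05 and -0.026 m and z of ammonite in the frame of study_tray between 0.0155 and 0.0205 m and x of scale_bar in the frame of study_tray between 0.028 and 0.052 m and y of scale_bar in the frame of study_tray between -0.05 and -0.026 m and z of scale_bar in the frame of study_tray between 0.0155 and 0.0205 m and angle between each of cleaning_tray, study_tray's own z axis and vertical below 0.05 rad); the robot touches nothing.
It fails at once if the blue wire brush is shifted by more than 20 mm or knocked over (distance of wire_brush from where it was at the start of the episode above 0.02 m or angle between wire_brush's own z axis and vertical above 0.5 rad).
It fails at once if the amber bottle is shifted by more than 20 mm or knocked over (distance of amber_bottle from where it was at the start of the episode above 0.02 m or angle between amber_bottle's own z axis and vertical above 0.5 rad).
It fails at once if the jar is shifted by more than 20 mm or knocked over (distance of jar from where it was at the start of the episode above 0.02 m or angle between jar's own z axis and vertical above 0.5 rad).
It fails at once if the bone is dropped: it flies free, touching nothing, faster than 0.6 m/s (a fall of about 18 mm) (contact force between bone and anything else below 0.02 N and linear speed of bone above 0.6 m/s).
It fails at once if the ammonite is dropped: it flies free, touching nothing, faster than 0.6 m/s (a fall of about 18 mm) (contact force between ammonite and anything else below 0.02 N and linear speed of ammonite above 0.6 m/s).
It also fails if it takes over 136 s, if anything falls off the work surface, if the arm or the gripper's body presses on something with over 40 N, if the wrist force passes 120 N, or if a joint passes its speed limit or range.

## Working session

There is one attempt and no reset: what is moved stays moved. The work goes in short steps, Python scripts to look and compute and a shell command to move; the robot and the scene stay as the last step left them, time stands still between calls to the robot, and variables do not carry over. Pictures are saved under pics/ and viewed, at most 14 in all, crops included, and the job is handed in when it is done.

```bash
mkdir -p pics; ls; python3 - <<'E'
from plant import readout, read_camera, get_calibration
import cv2,numpy as np
for n in("top","side"):
    cv2.imwrite(f"pics/{n}0.png",read_camera(n)[:,:,::-1]); c=get_calibration(n); print(n,c)
print(readout.read_state())
E
```

```text
pics
top {'fovy': 55.42073737972329, 'cx': 310.36564272907157, 'cy': 229.535405929778, 'dist_coeffs': array([-0.08892409,  0.        ,  0.        ,  0.        ,  0.        ]), 'pose': array([[ 0.00789007, -0.99780237,  0.06578887,  0.52784105],
       [-0.99988234, -0.0070068 ,  0.01364582, -0.02083025],
       [-0.01315486, -0.0658888 , -0.99774025,  0.85924893],
       [ 0.        ,  0.        ,  0.        ,  1.        ]])}
side {'fovy': 56.05962307438536, 'cx': 316.50207098155397, 'cy': 235.41172200742022, 'dist_coeffs': array([-0.11207986,  0.        ,  0.        ,  0.        ,  0.        ]), 'pose': array([[ 0.96228807, -0.1608711 ,  0.21936763,  0.39145924],
       [-0.27138458, -0.6233328 ,  0.733353  , -0.63120079],
       [ 0.01876374, -0.76522984, -0.64348366,  0.60277677],
       [ 0.        ,  0.        ,  0.        ,  1.        ]])}
{'t': 0.1, 'q': array([ 1.16360585e+00,  1.31074958e-01,  1.48916776e+00,  1.58759261e-05,
        1.52301984e+00, -8.54207900e-02]), 'dq': array([ 1.14068978e-03, -6.20896763e-04, -2.83329841e-03,  6.44729289e-04,
       -4.20717048e-04,  4.49906888e-05]), 'joint_torque': array([ 1.57632483e-03, -5.61335385e+01, -4.93097484e+01,  7.70475925e-02,
        2.90867529e-02, -1.05502261e-04]), 'tool_pos': array([0.18965195, 0.5690172 , 0.40379992]), 'orientation': array([-5.03190361e-01, -3.10060360e+00,  2.53750021e-03]), 'force': array([-0.71891724, -0.11535106,  0.44185158]), 'wrist_torque': array([-0.03342156, -0.0285448 , -0.07118682]), 'gripper_force': 0.0, 'opening': 0.09291876069663514}
```

View pics/top0.png

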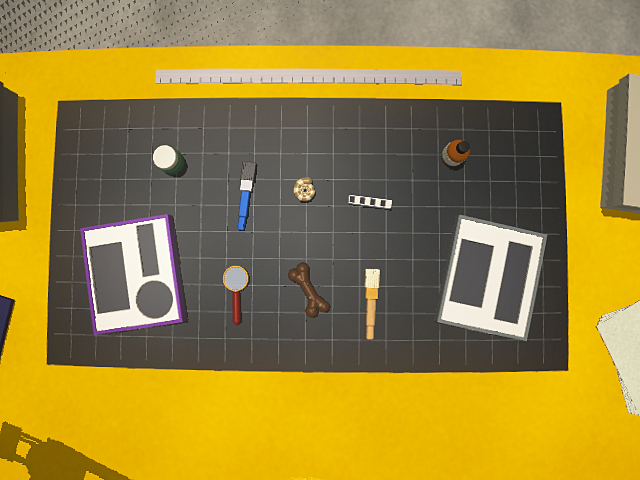

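View pics/side0.png

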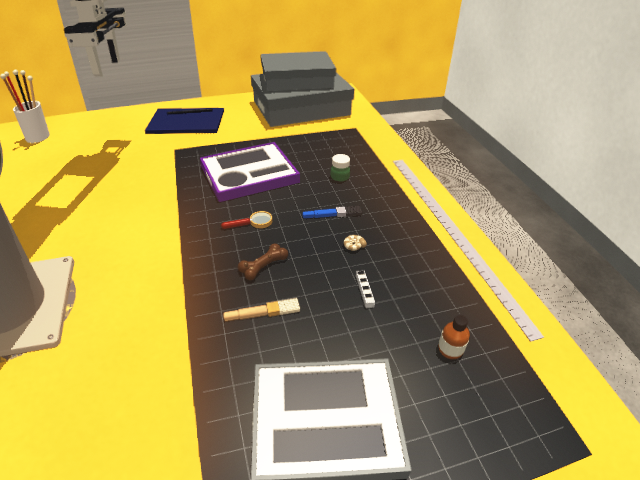

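The top view shows the study tray at (133,273), the cleaning tray at (492,277), the magnifier at (236,292), the bone at (308,290), the soft brush at (372,303), the ammonite at (305,189) and the bar at (370,202). The bystanders are at (169,160), (246,195) and (456,152). Next I'll measure by colour.

```bash
cat > h.py <<'E'
import cv2,numpy as np
from plant import readout, read_camera, get_calibration
def rays(n,uv):
    c=get_calibration(n); f=240/np.tan(np.radians(c["fovy"]/2))
    K=np.array([[f,0,c["cx"]],[0,f,c["cy"]],[0,0,1]])
    p=cv2.undistortPoints(np.float64(uv).reshape(-1,1,2),K,c["dist_coeffs"]).reshape(-1,2)
    d=np.c_[p,np.ones(len(p))]@c["pose"][:3,:3].T
    return c["pose"][:3,3],d
def plane(n,uv,z):
    o,d=rays(n,uv); return (o+d*((z-o[2])/d[:,2])[:,None])[:,:2]
def proj(n,P):
    c=get_calibration(n); f=240/np.tan(np.radians(c["fovy"]/2))
    K=np.array([[f,0,c["cx"]],[0,f,c["cy"]],[0,0,1]]); T=np.linalg.inv(c["pose"])
    return cv2.projectPoints(np.float64(P).reshape(-1,1,3),cv2.Rodrigues(T[:3,:3])[0],T[:3,3],K,c["dist_coeffs"])[0].reshape(-1,2)
def blob(mask,box):
    x0,y0,x1,y1=box; m=np.zeros_like(mask); m[y0:y1,x0:x1]=mask[y0:y1,x0:x1]
    k,l,s,_=cv2.connectedComponentsWithStats(m,connectivity=8)
    i=1+np.argmax(s[1:,4]); return (l==i).astype(np.uint8)*255
def outline(m): return max(cv2.findContours(m,cv2.RETR_EXTERNAL,cv2.CHAIN_APPROX_NONE)[0],key=len).reshape(-1,2).astype(float)
def rect(n,m,z):
    W=plane(n,outline(m),z)*1000
    (c,s,a)=cv2.minAreaRect(W.astype(np.float32)); 
    if s[0]<s[1]: s=s[::-1]; a+=90   # a = direction of long side, deg in world
    a=(a+90)%180-90
    return np.round(c,1),np.round(s,1),round(a,1)
def tool():
    s=readout.read_state(); R=cv2.Rodrigues(s["orientation"])[0]
    return s["tool_pos"]*1000,np.degrees(np.arctan2(R[1,1],R[0,1])),R,s
E
cat > m.py <<'E'
from h import *
im=read_camera("top"); hsv=cv2.cvtColor(im,cv2.COLOR_RGB2HSV); H,S,V=cv2.split(hsv)
b=lambda c:(c.astype(np.uint8)*255)
white=b((S<60)&(V>170)); dark=b((V<120)&(S<120))
print("purple",rect("top",blob(b((H>125)&(H<165)&(S>90)),(60,195,205,350)),.026))
print("greyout",rect("top",blob(b((V>85)&(S<60)),(425,200,560,350)),.026))
for nm,bx in dict(mag=(88,230,133,320),bar=(133,218,163,280),amm=(133,277,176,322),bone=(446,232,494,312),brush=(490,235,535,328)).items():
    m=blob(b(V<150),bx); print("hole",nm,rect("top",m,.024))
obj=dict(brush=(b((S>60)&(V>100)|(V>150)),(355,258,390,350),.006),bone=(b((S>70)&(V>40)),(280,255,335,325),.010),
 amm=(b((S>25)&(V>70)|(V>150)),(288,172,322,208),.010),
 mag=(b((S>70)&(V>50)),(218,258,256,332),.007),bar=(b(V>110),(340,188,400,215),.014))
for k,(m,bx,z) in obj.items():
    mm=cv2.morphologyEx(m,cv2.MORPH_CLOSE,np.ones((15,15))) if k=="bar" else m
    q=blob(mm,bx); print(k,rect("top",q,z)); 
    ys,xs=np.nonzero(q); P=plane("top",np.c_[xs,ys],z)*1000; mu=P.mean(0); w,v=np.linalg.eigh(np.cov(P.T)); print("  mean",mu.round(1),"pca",np.degrees(np.arctan2(v[1,1],v[0,1])).round(1))
p,a,R,s=tool(); print(p,a); print(R.round(2))
E
python3 m.py
```

```text
purple (array([497.5, 324.1]), array([201.5, 172.9]), 9.4)
greyout (array([ 494.5, -355.7]), array([203.1, 194.4]), -12.2)
hole mag (array([490.8, 366.2]), array([126.4,  64.4]), 9.3)
hole bar (array([543.6, 293.3]), array([95.8, 31. ]), 9.3)
hole amm (array([452.5, 278.3]), array([68.2, 66.3]), -88.8)
hole bone (array([ 505.4, -305.3]), array([116.7,  61.2]), -12.0)
hole brush (array([ 488.4, -383.8]), array([146.3,  45.7]), -12.4)
brush (array([ 446.5, -124.6]), array([129.6,  26.1]), 0.1)
  mean [ 455.2 -122.6] pca 177.7
bone (array([472.5,  -5.3]), array([100.7,  44.6]), 27.1)
  mean [471.9  -5.7] pca -152.1
amm (array([660.9,   4.3]), array([43.6, 39.4]), 0.4)
  mean [660.5   4. ] pca 179.1
mag (array([461.8, 129.4]), array([109.6,  47. ]), 0.9)
  mean [458.8 128.7] pca -178.9
bar (array([ 630.3, -118.8]), array([110.4,  35.3]), 88.6)
  mean [ 636.7 -114.4] pca 85.0
[189.68137191 569.05032294 403.92453574] 71.56320130142993
[[-0.95  0.32 -0.  ]
 [ 0.32  0.95 -0.  ]
 [ 0.   -0.   -1.  ]]
```

```bash
python3 - <<'E'
from h import *
im=read_camera("top"); hsv=cv2.cvtColor(im,cv2.COLOR_RGB2HSV); H,S,V=cv2.split(hsv)
a=cv2.resize(im[165:215,280:400],None,fx=6,fy=6,interpolation=cv2.INTER_NEAREST)
s=read_camera("side"); c=cv2.resize(s[220:320,330:450],None,fx=3,fy=3,interpolation=cv2.INTER_NEAREST)
o=np.zeros((600,720,3),np.uint8); o[:300]=a; o[300:,:360]=c; cv2.imwrite("pics/c1.png",o[:,:,::-1])
b=lambda c:(c.astype(np.uint8)*255)
# brush/magnifier handle centreline per image row
for n,m,bx,z in(("brush",b((S>60)&(V>100)|(V>150)),(355,258,390,350),.008),("mag",b((S>70)&(V>50)),(218,258,256,332),.007)):
    q=blob(m,bx); ys,xs=np.nonzero(q)
    L=np.array([[xs[ys==r].min()/2+xs[ys==r].max()/2,r] for r in np.unique(ys)]); P=plane("top",L[3:-3],z)*1000
    v=cv2.fitLine(P.astype(np.float32),cv2.DIST_HUBER,0,.01,.01).ravel(); print(n,v.round(3),np.degrees(np.arctan(v[1]/v[0])).round(1),P[[0,len(P)//2,-1]].round(1).tolist())
# bar: white bands
q=b((V>150)&(S<40)); q[:190]=0;q[212:]=0;q[:,:342]=0;q[:,398:]=0
ys,xs=np.nonzero(q); pts=np.c_[xs,ys]; W=(plane("top",pts,.014)*1000).astype(np.float32); print(len(pts),cv2.minAreaRect(W))
E
```

```text
brush [ 9.99000e-01 -4.00000e-02  4.46631e+02 -1.22061e+02] -2.3 [[505.8, -124.3], [446.6, -122.5], [387.6, -120.0]]
mag [1.00000e+00 2.40000e-02 4.84771e+02 1.29946e+02] 1.4 [[511.0, 130.2], [460.8, 129.4], [412.6, 126.9]]
214 ((637.4338989257812, -119.41189575195312), (79.96976470947266, 15.374907493591309), 83.26519775390625)
```

View pics/c1.png

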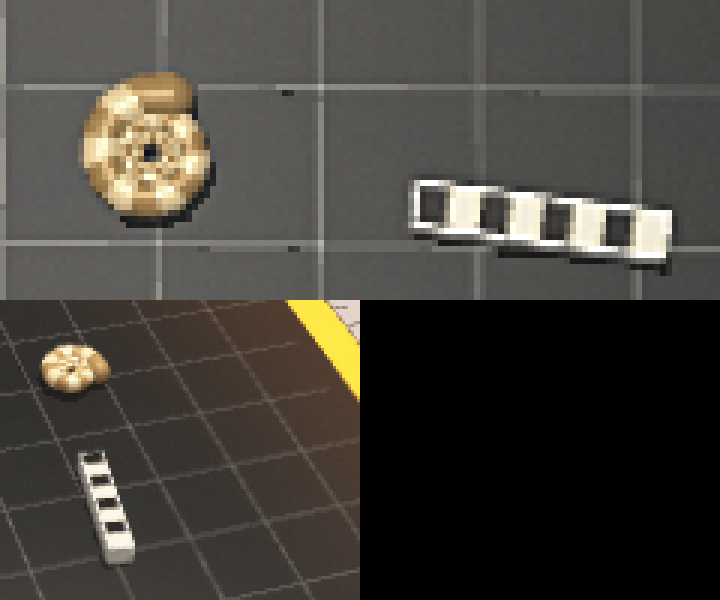

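The crop shows the ammonite's central hole at about pixel (305,190), and the bar running from about (349,199) to (391,205). The bar measures 80 x 15.4 mm, and the tray holes agree with the tray sizes given. I'll start with the magnifier.

```bash
python3 -m handwheel '[[2.6,-4.4,-1.3,0.0346,0.3],[2.6,-4.4,-1.3,0.0346,0.3],[2.6,-4.4,-1.3,0.0346,0.3],[2.6,-4.4,-1.3,0.0346,0.3],[2.6,-4.4,-1.3,0.0346,0.3],[2.6,-4.4,-1.3,0.0346,0.3],[2.6,-4.4,-1.3,0.0346,0.3],[2.6,-4.4,-1.3,0.0346,0.3],[2.6,-4.4,-1.3,0.0346,0.3],[2.8,-4.4,-1.3,0.0346,0.3]]' 20 && python3 -m handwheel '[[0,0,0,0,0.3],[0,0,0,0,0.3],[0,0,0,0,0.3]]'; cat > go.py <<'E'
import sys; from h import *
# target x y z(TCP) mm, closing yaw deg
x,y,z,a=map(float,sys.argv[1:5]); p,b,R,s=tool(); d=(a-b+180)%360-180
print("at",p.round(1),"yaw",round(b,1),"q6",s["q"][5].round(2),"t",s["t"],"open",(s["opening"]*1000).round(1),"F",s["force"].round(1))
print("delta cm",((np.array([x,y,z])-p)/10).round(2),"spin rad",np.radians(d).round(3))
E
python3 go.py 451.8 129 190 91.4
```

```text
t: 1.5
tool_pos: [0.4523, 0.1277, 0.2745]
orientation: [-0.04, 3.141, 0.0]
force: [0.8, 0.4, 0.1]
opening: 0.0653
gripper_force: 0.0
t: 1.88
tool_pos: [0.4514, 0.1302, 0.2751]
orientation: [-0.04, 3.141, 0.001]
force: [-1.3, -0.2, -0.4]
opening: 0.0651
gripper_force: 0.0Traceback (most recent call last):
  File "go.py", line 4, in <module>
    print("at",p.round(1),"yaw",round(b,1),"q6",s["q"][5].round(2),"t",s["t"],"open",(s["opening"]*1000).round(1),"F",s["force"].round(1))
                                                                                     ^^^^^^^^^^^^^^^^^^^^^^^^^
AttributeError: 'float' object has no attribute 'round'
```

```bash
sed -i 's/(s\["opening"\]\*1000).round(1)/round(s["opening"]*1000,1)/' go.py
python3 -m handwheel '[[0,-0.1,-2.5,0,0.3],[0,0,-2.5,0,0.3],[0,0,-2,0,0.3],[0,0,-1,0,0.3],[0,0,-0.5,0,0.3],[0,0,0,0,0.3],[0,0,0,0,1],[0,0,0,0,1],[0,0,0,0,1],[0,0,0,0,1]]' 20 && python3 go.py 451.8 129 190 91.4 && python3 -m handwheel '[[0,0,0,0,1],[0,0,0,0,1],[0,0,1.5,0,1],[0,0,3,0,1],[0,0,3,0,1],[0,0,0,0,1]]' 20; python3 go.py 480.8 363.9 230 99.3
```

```text
t: 3.12
tool_pos: [0.4518, 0.1282, 0.1898]
orientation: [-0.038, 3.141, 0.0]
force: [0.4, -0.1, 0.3]
opening: 0.0297
gripper_force: 0.0
at [451.8 128.2 189.8] yaw 91.4 q6 -1.43 t 3.125 open 29.7 F [ 0.4 -0.1  0.3]
delta cm [0.   0.08 0.02] spin rad 0.0
t: 3.88
tool_pos: [0.4532, 0.1285, 0.2684]
orientation: [-0.038, 3.135, 0.001]
force: [-0.3, -0.9, -0.9]
opening: 0.0135
gripper_force: 20.0
at [453.2 128.5 268.4] yaw 91.4 q6 -1.43 t 3.875 open 13.5 F [-0.3 -0.9 -0.9]
delta cm [ 2.76 23.54 -3.84] spin rad 0.138
```

```bash
python3 -m handwheel '[[0.3,3,0,0.028,1],[0.5,4.5,0,0.028,1],[0.5,4.5,0,0.028,1],[0.5,4.5,0,0.027,1],[0.5,4.5,0,0.027,1],[0.5,2.6,0,0,1],[0,0,-2,0,1],[0,0,0,0,1],[0,0,0,0,1]]' 20; python3 go.py 480.8 364.3 209 99.3; python3 - <<'E'
from h import *
im=np.hstack([read_camera("top")[200:360,50:270],cv2.resize(read_camera("side")[130:230,160:320],(256,160))])
cv2.imwrite("pics/p1.png",cv2.resize(im,None,fx=1.6,fy=1.6)[:,:,::-1])
E
```

```text
t: 5.0
tool_pos: [0.4795, 0.363, 0.2439]
orientation: [0.253, -3.13, 0.002]
force: [-0.6, 0.0, 0.2]
opening: 0.0134
gripper_force: 20.0
at [479.5 363.  243.9] yaw 99.2 q6 -1.17 t 5.0 open 13.4 F [-0.6  0.   0.2]
delta cm [ 0.13  0.13 -3.49] spin rad 0.001
```

View pics/p1.png

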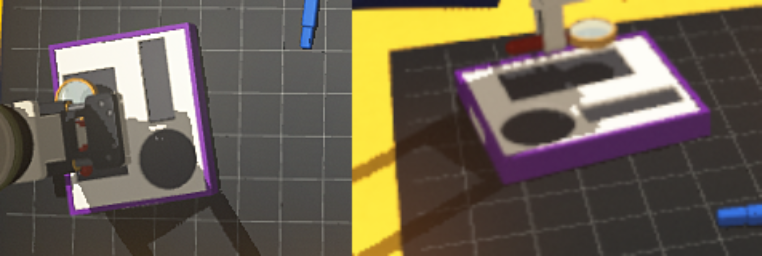

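```bash
python3 -m handwheel '[[0.1,0.1,-1.5,0,1],[0,0,-1,0,1],[0,0,-0.7,0,1],[0,0,-0.3,0,1],[0,0,0,0,1],[0,0,0,0,0.77],[0,0,0,0,0.77],[0,0,0,0,0.77]]' 20;python3 go.py 480.8 364.3 209 99.3;  python3 -m handwheel '[[0,0,0.5,0,0.77],[0,0,1,0,0.77],[0,0,3,0,0.7],[0,0,4,0,0.5]]' 20; python3 go.py 446.2 -121.9 250 87.7
```

```text
t: 6.1
tool_pos: [0.4809, 0.3653, 0.2101]
orientation: [-0.255, 3.131, 0.0]
force: [-0.0, 0.8, 0.1]
opening: 0.0215
gripper_force: 0.0
at [480.9 365.3 210.1] yaw 99.3 q6 -1.17 t 6.1 open 21.5 F [-0.   0.8  0.1]
delta cm [-0.01 -0.1  -0.11] spin rad 0.0
t: 6.6
tool_pos: [0.4803, 0.3649, 0.2953]
orientation: [0.254, -3.13, 0.001]
force: [1.0, 1.2, 0.3]
opening: 0.0335
gripper_force: 0.0
at [480.3 364.9 295.3] yaw 99.3 q6 -1.17 t 6.6 open 33.5 F [1.  1.2 0.3]
delta cm [ -3.41 -48.68  -4.53] spin rad -0.202
```

```bash
python3 -m handwheel '[[1.43,-4.4,0,-0.168,0.5],[1.43,-4.4,0,-0.168,0.5],[1.43,-4.4,0,-0.168,0.5],[1.43,-4.4,0,-0.168,0.5],[1.43,-4.4,0,-0.168,0.5],[1.43,-4.4,0,-0.168,0.5],[1.43,-4.4,0,-0.168,0.5],[1.43,-4.4,-1,-0.168,0.5],[1.43,-4.4,-1,-0.168,0.5],[1.43,-4.4,-1,-0.168,0.5]]' 20; python3 -m handwheel '[[1.4,-4.4,0,-0.168,0.5],[0,0,0,0,0.5],[0,0,0,0,0.5]]'; python3 go.py 637.4 -119.4 193.5 -6.7; python3 m.py | grep purple
python3 - <<'E'
from h import *
cv2.imwrite("pics/p2.png",cv2.resize(read_camera("top")[190:360,60:270],None,fx=3,fy=3)[:,:,::-1])
E
```

```text
t: 7.85
tool_pos: [0.6243, -0.0763, 0.2656]
orientation: [2.167, 2.273, 0.001]
force: [0.5, -0.2, 0.3]
opening: 0.0466
gripper_force: 0.0
t: 8.22
tool_pos: [0.6377, -0.1187, 0.2652]
orientation: [2.344, 2.091, 0.001]
force: [-0.0, -0.6, 0.0]
opening: 0.0466
gripper_force: 0.0
at [ 637.7 -118.7  265.2] yaw -6.5 q6 -0.15 t 8.225 open 46.6 F [-0.  -0.6  0. ]
delta cm [-0.03 -0.07 -7.17] spin rad -0.003
purple (array([497.9, 321.2]), array([201.5, 178.6]), 9.4)Traceback (most recent call last):
  File "m.py", line 14, in <module>
    q=blob(mm,bx); print(k,rect("top",q,z));
  File "h.py", line 18, in blob
    i=1+np.argmax(s[1:,4]); return (l==i).astype(np.uint8)*255
        ~~~~~~~~~^^^^^^^^^
    return _wrapfunc(a, 'argmax', axis=axis, out=out, **kwds)
    return bound(*args, **kwds)
ValueError: attempt to get argmax of an empty sequence
```

View pics/p2.png

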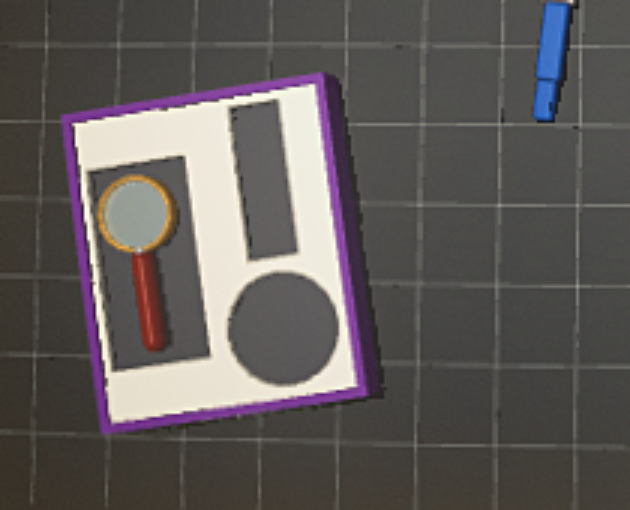

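The magnifier lies in its recess, with its rim at about (106,262). Next is the bar.

```bash
python3 -m handwheel '[[0,-0.1,-2.5,0,0.5],[0,0,-2.5,0,0.5],[0,0,-1.5,0,0.5],[0,0,-0.7,0,0.5],[0,0,0,0,0.5],[0,0,0,0,1],[0,0,0,0,1],[0,0,0,0,1],[0,0,0,0,1],[0,0,0,0,1]]' 20 && python3 go.py 637.4 -119.4 193.5 -6.7 && python3 -m handwheel '[[0,0,1.5,0,1],[0,0,3,0,1],[0,0,3,0,1],[0,0,0,0,1],[0,0,0,0,1]]' 20; python3 go.py 543.3 293.2 250 -80.7
```

```text
t: 9.57
tool_pos: [0.6379, -0.1199, 0.1931]
orientation: [2.345, 2.09, 0.0]
force: [-0.7, 0.2, 2.5]
opening: 0.0157
gripper_force: 20.0
at [ 637.9 -119.9  193.1] yaw -6.6 q6 -0.15 t 9.575 open 15.7 F [-0.7  0.2  2.5]
delta cm [-0.05  0.05  0.04] spin rad -0.002
t: 10.2
tool_pos: [0.6375, -0.1197, 0.2675]
orientation: [-2.345, -2.09, 0.0]
force: [0.8, 0.2, -1.0]
opening: 0.0162
gripper_force: 20.0
at [ 637.5 -119.7  267.5] yaw -6.6 q6 -0.15 t 10.2 open 16.2 F [ 0.8  0.2 -1. ]
delta cm [-9.42 41.29 -1.75] spin rad -1.293
```

```bash
python3 -m handwheel '[[-0.94,4.13,0,-0.129,1],[-0.94,4.13,0,-0.129,1],[-0.94,4.13,0,-0.129,1],[-0.94,4.13,0,-0.129,1],[-0.94,4.13,0,-0.129,1],[-0.94,4.13,0,-0.129,1],[-0.94,4.13,0,-0.129,1],[-0.94,4.13,0,-0.129,1],[-0.94,4.13,0,-0.129,1],[-0.94,4.13,0,-0.132,1]]' 20; python3 -m handwheel '[[0,0,-1.5,0,1],[0,0,-1.5,0,1],[0,0,0,0,1],[0,0,0,0,1]]'; python3 go.py 543.3 293.2 212 -80.7
```

```text
t: 11.45
tool_pos: [0.5426, 0.2942, 0.2659]
orientation: [3.131, 0.249, -0.004]
force: [0.6, 0.2, -0.9]
opening: 0.0155
gripper_force: 20.0
t: 11.95
tool_pos: [0.544, 0.2922, 0.2374]
orientation: [3.131, 0.254, -0.001]
force: [-0.4, 1.2, -0.1]
opening: 0.0159
gripper_force: 20.0
at [544.  292.2 237.4] yaw -80.7 q6 1.82 t 11.95 open 15.9 F [-0.4  1.2 -0.1]
delta cm [-0.07  0.1  -2.54] spin rad 0.001
```

```bash
python3 -m handwheel '[[0,0,-1.2,0,1],[0,0,-0.9,0,1],[0,0,-0.4,0,1],[0,0,0,0,1],[0,0,0,0,0.7],[0,0,0,0,0.7],[0,0,0,0,0.7]]' 20; python3 go.py 543.3 293.2 212 -80.7; python3 -m handwheel '[[0,0,0.5,0,0.7],[0,0,1.5,0,0.7],[0,0,3,0,0.5],[0,0,4,0,0.2],[0,0,0,0,0.1]]' 20; python3 go.py 660.5 4 270 -35.7
```

```text
t: 12.82
tool_pos: [0.544, 0.2934, 0.2134]
orientation: [-3.131, -0.255, -0.002]
force: [-0.1, 0.3, 3.1]
opening: 0.0276
gripper_force: 1.3
at [544.  293.4 213.4] yaw -80.7 q6 1.82 t 12.825 open 27.6 F [-0.1  0.3  3.1]
delta cm [-0.07 -0.02 -0.14] spin rad -0.001
t: 13.45
tool_pos: [0.5453, 0.2939, 0.3086]
orientation: [-3.128, -0.255, -0.013]
force: [0.4, -0.6, 0.3]
opening: 0.0534
gripper_force: 0.0
at [545.3 293.9 308.6] yaw -80.7 q6 1.82 t 13.45 open 53.4 F [ 0.4 -0.6  0.3]
delta cm [ 11.52 -28.99  -3.86] spin rad 0.785
```

```bash
python3 -m handwheel '[[1.45,-3.62,-0.4,0.098,0.1],[1.45,-3.62,-0.4,0.098,0.1],[1.45,-3.62,-0.4,0.098,0.1],[1.45,-3.62,-0.4,0.098,0.1],[1.45,-3.62,-0.4,0.098,0.1],[1.45,-3.62,-0.4,0.098,0.1],[1.45,-3.62,-0.4,0.098,0.1],[1.45,-3.62,-0.4,0.098,0.1],[0,0,0,0,0.1],[0,0,0,0,0.1]]' 15; python3 go.py 660.5 4 195 -35.7
python3 - <<'E'
from h import *
t=cv2.resize(read_camera("top")[200:350,60:210],(450,450)); s=cv2.resize(read_camera("side")[135:205,190:310],(450*12//7//2,225))
o=np.zeros((450,840,3),np.uint8); o[:,:450]=t; o[:225,450:450+s.shape[1]]=s; cv2.imwrite("pics/p3.png",o[:,:,::-1])
E
```

```text
t: 14.7
tool_pos: [0.6594, 0.0039, 0.2704]
orientation: [-2.796, -1.43, 0.001]
force: [-0.6, 0.6, 1.0]
opening: 0.0837
gripper_force: 0.0
at [659.4   3.9 270.4] yaw -35.8 q6 0.55 t 14.7 open 83.7 F [-0.6  0.6  1. ]
delta cm [ 0.11  0.01 -7.54] spin rad 0.002
```

```bash
python3 -c "
import cv2;i=cv2.imread('pics/p3.png');cv2.imwrite('pics/p3.png',i[:,:800])"
```

```text
(no output)
```

View pics/p3.png

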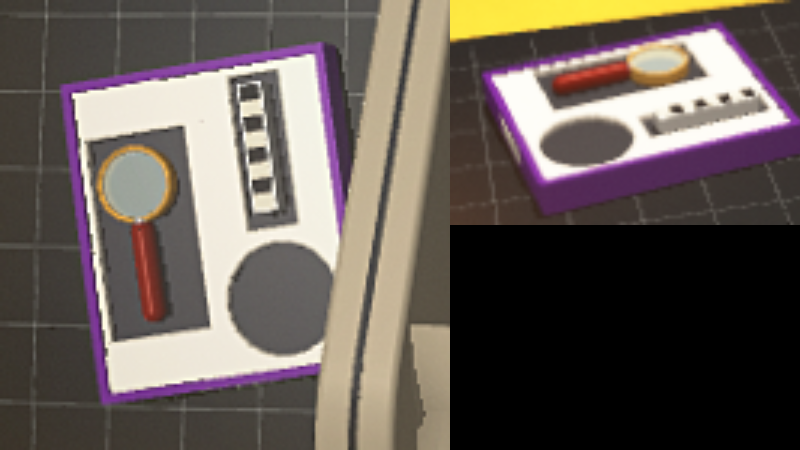

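The bar is seated and the tray hasn't moved. Now the ammonite.

```bash
python3 -m handwheel '[[0.1,0,-2.5,0,0.1],[0,0,-2.5,0,0.1],[0,0,-1.5,0,0.1],[0,0,-1,0,0.1],[0,0,0,0,0.1],[0,0,0,0,1],[0,0,0,0,1],[0,0,0,0,1],[0,0,0,0,1],[0,0,0,0,1]]' 20 && python3 -m handwheel '[[0,0,0,0,1],[0,0,0,0,1],[0,0,0,0,1]]'; python3 go.py 660.5 4 195 -35.7
```

```text
t: 16.05
tool_pos: [0.6609, 0.0036, 0.1962]
orientation: [2.796, 1.432, 0.001]
force: [-0.3, -0.1, 3.2]
opening: 0.0518
gripper_force: 20.0
t: 16.42
tool_pos: [0.6609, 0.0036, 0.1961]
orientation: [2.796, 1.432, 0.001]
force: [-1.3, -0.1, 5.3]
opening: 0.0514
gripper_force: 20.0
at [660.9   3.6 196.1] yaw -35.8 q6 0.55 t 16.425 open 51.4 F [-1.3 -0.1  5.3]
delta cm [-0.04  0.04 -0.11] spin rad 0.001
```

```bash
python3 -m handwheel '[[0,0,1.5,0,1],[0,0,3,0,1],[0,0,3,0,1],[-1,1.4,0,0,1],[-2.5,3.3,0,0,1],[-3,4,0,0,1],[-3,4,0,0,1],[-3,4,0,0,1],[-3,4,0,0,1],[-3,4,0,0,1]]' 20 && python3 -m handwheel '[[-2.3,2.8,0,0,1],[0,0,-1.5,0,1],[0,0,-1.5,0,1],[0,0,0,0,1],[0,0,0,0,1]]'; python3 go.py 452.4 278.3 214 -35.7
```

```text
t: 17.68
tool_pos: [0.4733, 0.2519, 0.2693]
orientation: [-2.795, -1.433, 0.003]
force: [0.0, 0.6, -0.7]
opening: 0.0514
gripper_force: 20.0
t: 18.3
tool_pos: [0.4532, 0.2779, 0.2404]
orientation: [2.797, 1.43, -0.001]
force: [0.6, -0.3, -0.7]
opening: 0.0515
gripper_force: 20.0
at [453.2 277.9 240.4] yaw -35.8 q6 1.08 t 18.3 open 51.5 F [ 0.6 -0.3 -0.7]
delta cm [-0.08  0.04 -2.64] spin rad 0.002
```

```bash
python3 -m handwheel '[[-0.1,0,-1.2,0,1],[0,0,-0.8,0,1],[0,0,-0.4,0,1],[0,0,-0.25,0,1],[0,0,0,0,1],[0,0,0,0,0.35],[0,0,0,0,0.35],[0,0,0,0,0.35]]' 20; python3 go.py 452.4 278.3 214 -35.7; python3 -m handwheel '[[0,0,0.5,0,0.35],[0,0,1.5,0,0.35],[0,0,3,0,0.3],[0,0,4,0,0.3],[0,0,0,0,0.3]]' 20; python3 go.py 472.2 -5.5 270 -62.5
```

```text
t: 19.3
tool_pos: [0.4518, 0.2787, 0.2144]
orientation: [-2.796, -1.432, -0.0]
force: [0.5, 0.5, 0.4]
opening: 0.0602
gripper_force: 0.0
at [451.8 278.7 214.4] yaw -35.8 q6 1.08 t 19.3 open 60.2 F [0.5 0.5 0.4]
delta cm [ 0.06 -0.04 -0.04] spin rad 0.001
t: 19.92
tool_pos: [0.4533, 0.2794, 0.3097]
orientation: [2.796, 1.432, 0.013]
force: [0.0, 0.4, 0.8]
opening: 0.0651
gripper_force: 0.0
at [453.3 279.4 309.7] yaw -35.7 q6 1.08 t 19.925 open 65.1 F [0.  0.4 0.8]
delta cm [  1.89 -28.49  -3.97] spin rad -0.467
```

```bash
python3 -m handwheel '[[0.24,-3.56,-0.5,-0.058,0.3],[0.24,-3.56,-0.5,-0.058,0.3],[0.24,-3.56,-0.5,-0.058,0.3],[0.24,-3.56,-0.5,-0.058,0.3],[0.24,-3.56,-0.5,-0.058,0.3],[0.24,-3.56,-0.5,-0.058,0.3],[0.24,-3.56,-0.5,-0.058,0.3],[0.24,-3.56,-0.5,-0.061,0.3],[0,0,0,0,0.3],[0,0,0,0,0.3]]' 20; python3 go.py 472.2 -5.5 192.5 -62.5
python3 - <<'E'
from h import *
t=cv2.resize(read_camera("top")[200:350,60:210],(450,450)); s=cv2.resize(read_camera("side")[130:290,190:310],(337,450))
cv2.imwrite("pics/p4.png",np.hstack([t,s])[:,:,::-1])
E
```

```text
t: 21.18
tool_pos: [0.4708, -0.0059, 0.2642]
orientation: [-3.051, -0.746, 0.0]
force: [-0.1, 0.9, -0.3]
opening: 0.065
gripper_force: 0.0
at [470.8  -5.9 264.2] yaw -62.5 q6 0.97 t 21.175 open 65.0 F [-0.1  0.9 -0.3]
delta cm [ 0.14  0.04 -7.17] spin rad 0.0
```

View pics/p4.png

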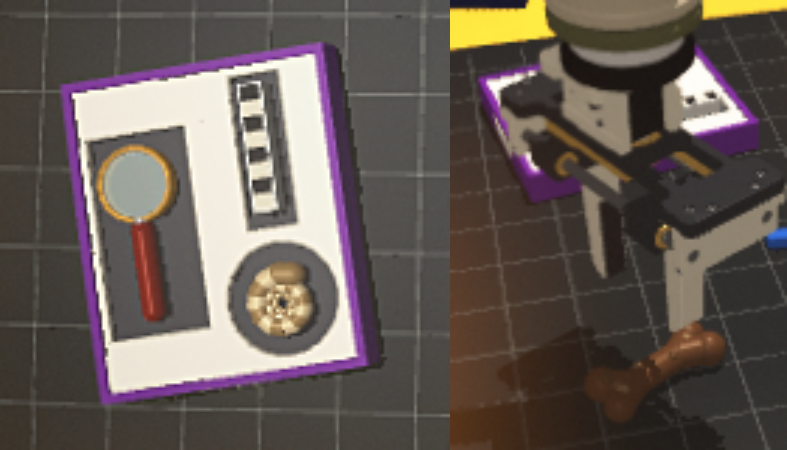

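All three items are seated in the study tray, with the ammonite at about (154,300). Now the bone.

```bash
python3 -m handwheel '[[0.1,0,-2.5,0,0.3],[0,0,-2.5,0,0.3],[0,0,-1.5,0,0.3],[0,0,-0.7,0,0.3],[0,0,0,0,0.3],[0,0,0,0,1],[0,0,0,0,1],[0,0,0,0,1],[0,0,0,0,1],[0,0,0,0,1]]' 25 && python3 -m handwheel '[[0,0,0,0,1],[0,0,0,0,1],[0,0,0,0,1]]'; python3 go.py 472.2 -5.5 192.5 -62.5;  python3 -m handwheel '[[0,0,1.5,0,1],[0,0,2.5,0,1],[0,0,3,0,1],[0,0,0,0,1]]';python3 go.py 505.4 -305.3 262 -102.2
```

```text
t: 22.52
tool_pos: [0.4719, -0.0062, 0.1923]
orientation: [3.052, 0.746, 0.0]
force: [-0.0, 0.1, -0.1]
opening: 0.0201
gripper_force: 14.4
t: 22.9
tool_pos: [0.472, -0.0062, 0.1923]
orientation: [3.052, 0.746, 0.0]
force: [-0.3, 0.5, 0.7]
opening: 0.0195
gripper_force: 24.6
at [472.   -6.2 192.3] yaw -62.5 q6 0.97 t 22.9 open 19.5 F [-0.3  0.5  0.7]
delta cm [0.02 0.07 0.02] spin rad 0.0
t: 23.4
tool_pos: [0.4734, -0.0063, 0.2657]
orientation: [3.049, 0.746, 0.009]
force: [1.2, 0.5, -1.0]
opening: 0.0193
gripper_force: 24.7
at [473.4  -6.3 265.7] yaw -62.5 q6 0.97 t 23.4 open 19.3 F [ 1.2  0.5 -1. ]
delta cm [  3.2  -29.9   -0.37] spin rad -0.693
```

```bash
python3 -m handwheel '[[0.35,-2,0,-0.077,1],[0.37,-3.5,0,-0.077,1],[0.37,-3.5,0,-0.077,1],[0.37,-3.5,0,-0.077,1],[0.37,-3.5,0,-0.077,1],[0.37,-3.5,0,-0.077,1],[0.37,-3.5,0,-0.077,1],[0.37,-3.5,0,-0.077,1],[0.37,-3.4,0,-0.077,1]]' && python3 -m handwheel '[[0,0,-1.5,0,1],[0,0,-1.5,0,1],[0,0,0,0,1],[0,0,0,0,1]]'; python3 go.py 505.4 -305.3 211 -102.2
python3 - <<'E'
from h import *
t=cv2.resize(read_camera("top")[190:350,400:580],(450,400)); s=cv2.resize(read_camera("side")[280:480,200:460],(348,400)); 
cv2.imwrite("pics/p5.png",np.hstack([t,s])[:,:,::-1])
E
```

```text
t: 24.52
tool_pos: [0.5047, -0.3061, 0.261]
orientation: [-3.122, 0.338, 0.002]
force: [0.3, -0.2, -1.3]
opening: 0.0192
gripper_force: 24.7
t: 25.02
tool_pos: [0.5051, -0.3043, 0.232]
orientation: [-3.124, 0.332, 0.001]
force: [-0.4, 0.4, 0.5]
opening: 0.0195
gripper_force: 24.7
at [ 505.1 -304.3  232. ] yaw -102.1 q6 1.15 t 25.025 open 19.5 F [-0.4  0.4  0.5]
delta cm [ 0.03 -0.1  -2.1 ] spin rad -0.001
```

View pics/p5.png

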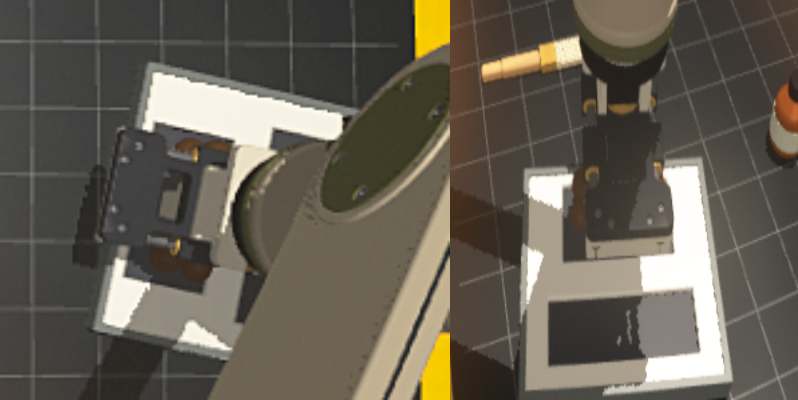

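```bash
python3 -m handwheel '[[0,-0.1,-0.9,0,1],[0,0,-0.7,0,1],[0,0,-0.4,0,1],[0,0,-0.15,0,1],[0,0,0,0,1],[0,0,0,0,0.7],[0,0,0,0,0.7],[0,0,0,0,0.7]]'; python3 go.py 505.4 -305.3 210.3 -102.2; python3 -m handwheel '[[0,0,0.5,0,0.7],[0,0,1.5,0,0.7],[0,0,3,0,0.6],[0,0,4,0,0.6],[0,0,0,0,0.6]]' 20; python3 go.py 438.6 -121.9 265 -92.3
```

```text
t: 26.12
tool_pos: [0.5051, -0.3063, 0.211]
orientation: [3.124, -0.334, 0.001]
force: [0.4, 0.3, 0.0]
opening: 0.0278
gripper_force: 0.0
at [ 505.1 -306.3  211. ] yaw -102.2 q6 1.15 t 26.125 open 27.8 F [0.4 0.3 0. ]
delta cm [ 0.03  0.1  -0.07] spin rad 0.0
t: 26.75
tool_pos: [0.5065, -0.3072, 0.3066]
orientation: [3.119, -0.334, 0.012]
force: [0.2, 0.5, 0.9]
opening: 0.0372
gripper_force: 0.0
at [ 506.5 -307.2  306.6] yaw -102.2 q6 1.15 t 26.75 open 37.2 F [0.2 0.5 0.9]
delta cm [-6.79 18.53 -4.16] spin rad 0.173
```

```bash
python3 -m handwheel '[[-1.1,3.08,-0.7,0.028,0.6],[-1.1,3.08,-0.7,0.029,0.6],[-1.1,3.08,-0.7,0.029,0.6],[-1.1,3.08,-0.7,0.029,0.6],[-1.1,3.08,-0.7,0.029,0.6],[-1.1,3.08,-0.7,0.029,0.6],[0,0,0,0,0.6],[0,0,0,0,0.6]]' 20; python3 go.py 438.6 -122.2 193.5 -92.3
python3 - <<'E'
from h import *
t=cv2.resize(read_camera("top")[190:350,400:580],(450,400)); s=cv2.resize(read_camera("side")[280:480,200:460],(348,400)); 
cv2.imwrite("pics/p6.png",np.hstack([t,s])[:,:,::-1])
E
```

```text
t: 27.75
tool_pos: [0.4393, -0.1217, 0.2592]
orientation: [3.14, -0.063, 0.001]
force: [0.6, 0.0, 1.0]
opening: 0.0371
gripper_force: 0.0
at [ 439.3 -121.7  259.2] yaw -92.3 q6 1.23 t 27.75 open 37.1 F [0.6 0.  1. ]
delta cm [-0.07 -0.05 -6.57] spin rad 0.0
```

View pics/p6.png

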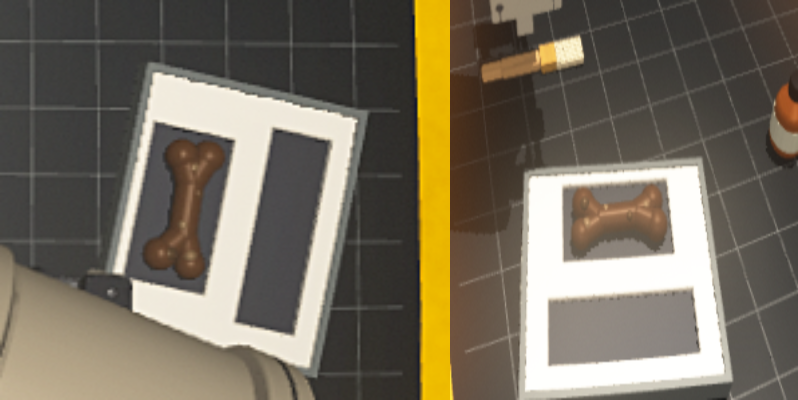

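The bone is seated at about (474,273). Now the brush.

```bash
python3 -m handwheel '[[0,0,-2.5,0,0.6],[0,0,-2,0,0.6],[0,0,-1.5,0,0.6],[0,0,-0.65,0,0.6],[0,0,0,0,0.6],[0,0,0,0,1],[0,0,0,0,1],[0,0,0,0,1],[0,0,0,0,1],[0,0,0,0,1]]' 25 ; python3 go.py 438.6 -122.2 193 -92.3;  python3 -m handwheel '[[0,0,0,0,1],[0,0,1.5,0,1],[0,0,2.5,0,1],[0,0,3,0,1],[0,0,0,0,1],[0,0,0,0,1]]';python3 go.py 480.6 -382.1 262 -102.2
```

```text
t: 29.1
tool_pos: [0.4393, -0.1215, 0.1928]
orientation: [3.141, -0.063, 0.001]
force: [-1.0, 0.3, 5.3]
opening: 0.0156
gripper_force: 25.0
at [ 439.3 -121.5  192.8] yaw -92.3 q6 1.23 t 29.1 open 15.6 F [-1.   0.3  5.3]
delta cm [-0.07 -0.07  0.02] spin rad 0.0
t: 29.85
tool_pos: [0.4388, -0.1213, 0.2618]
orientation: [-3.141, 0.063, 0.0]
force: [0.4, 0.0, -0.7]
opening: 0.0158
gripper_force: 25.0
at [ 438.8 -121.3  261.8] yaw -92.3 q6 1.23 t 29.85 open 15.8 F [ 0.4  0.  -0.7]
delta cm [ 4.180e+00 -2.608e+01  2.000e-02] spin rad -0.173
```

```bash
python3 -m handwheel '[[0.42,-2.3,0,-0.022,1],[0.54,-3.4,0,-0.022,1],[0.54,-3.4,0,-0.022,1],[0.54,-3.4,0,-0.022,1],[0.54,-3.4,0,-0.022,1],[0.54,-3.4,0,-0.022,1],[0.54,-3.4,0,-0.022,1],[0.54,-3.4,0,-0.02,1],[0,0,-1.5,0,1],[0,0,-1.5,0,1]]' && python3 -m handwheel '[[0,0,0,0,1],[0,0,0,0,1]]'; python3 go.py 480.6 -382.1 211 -102.2
python3 - <<'E'
from h import *
s=cv2.resize(read_camera("side")[280:480,200:460],(520,400)); 
cv2.imwrite("pics/p7.png",s[:,:,::-1])
E
```

```text
t: 31.1
tool_pos: [0.4804, -0.3815, 0.2296]
orientation: [-3.121, 0.336, 0.004]
force: [-0.5, 0.4, -0.7]
opening: 0.0155
gripper_force: 25.0
t: 31.35
tool_pos: [0.4811, -0.3815, 0.2319]
orientation: [-3.123, 0.334, 0.001]
force: [0.1, 1.0, -0.4]
opening: 0.0156
gripper_force: 25.0
at [ 481.1 -381.5  231.9] yaw -102.2 q6 1.03 t 31.35 open 15.6 F [ 0.1  1.  -0.4]
delta cm [-0.05 -0.06 -2.09] spin rad 0.0
```

View pics/p7.png

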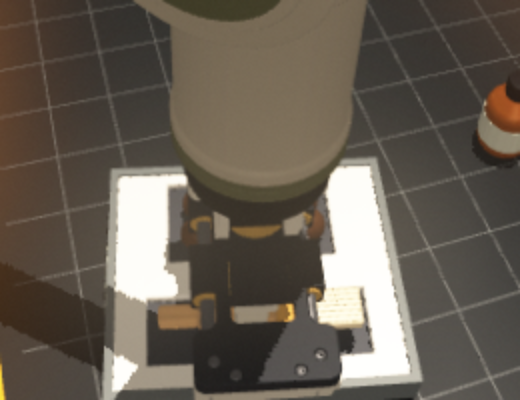

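```bash
python3 -m handwheel '[[0,0,-0.9,0,1],[0,0,-0.7,0,1],[0,0,-0.3,0,1],[0,0,-0.15,0,1],[0,0,0,0,1],[0,0,0,0,0.72],[0,0,0,0,0.72],[0,0,0,0,0.72]]'; python3 -m handwheel '[[0,0,0.5,0,0.7],[0,0,1.5,0,0.7],[0,0,3,0,0.6],[0,0,4,0,0.6],[-1,5,2,0,0.6],[-1,5,2,0,0.6],[-1,5,2,0,0.6],[-1,5,2,0,0.6],[-1,5,2,0,0.6],[0,0,0,0,0.6]]' 20
python3 - <<'E'
from h import *
a=read_camera("top"); cv2.imwrite("pics/p8.png",a[:,:,::-1])
s=cv2.resize(read_camera("side")[280:480,200:460],(780,600)); cv2.imwrite("pics/p9.png",s[:,:,::-1])
E
```

```text
t: 32.4
tool_pos: [0.4811, -0.3825, 0.2119]
orientation: [3.123, -0.336, 0.0]
force: [0.1, 0.3, -0.2]
opening: 0.0259
gripper_force: 0.0
t: 33.65
tool_pos: [0.431, -0.13, 0.4053]
orientation: [3.123, -0.33, 0.009]
force: [0.4, -0.3, -0.1]
opening: 0.0373
gripper_force: 0.0
```

View pics/p8.png

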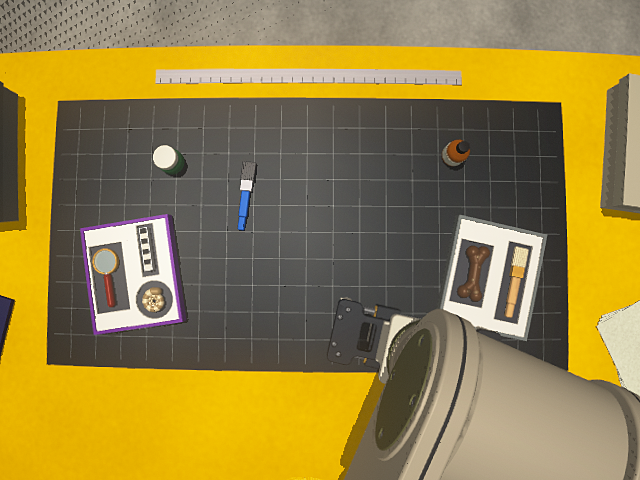

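View pics/p9.png

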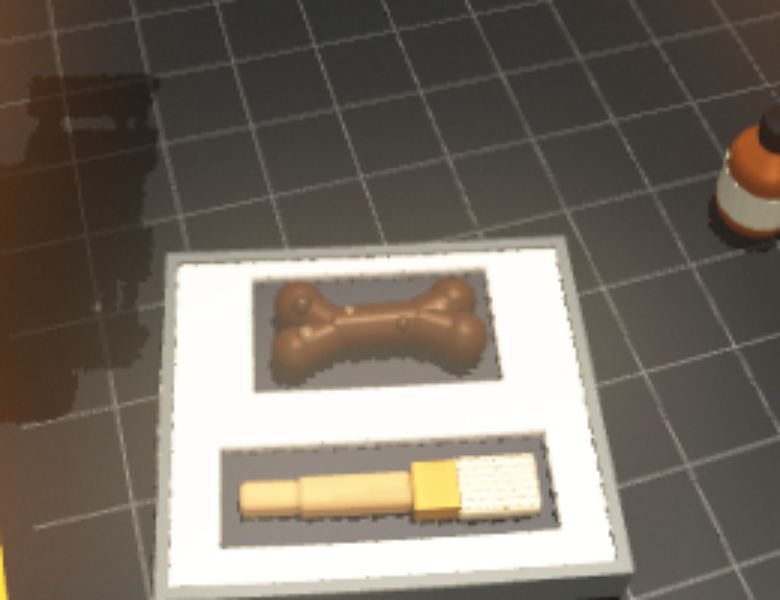

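All five are in their recesses and the bystanders haven't moved. I'll check the magnifier's fit numerically, because its rim sits close to the recess edge.

```bash
python3 - <<'E'
from h import *
th=np.radians(9.3); C=np.array([497.5,324.1]); R=np.array([[np.cos(th),-np.sin(th)],[np.sin(th),np.cos(th)]])
for n,bx in(("top",(86,235,130,320)),("side",(215,140,280,172))):
    im=read_camera(n); H,S,V=cv2.split(cv2.cvtColor(im,cv2.COLOR_RGB2HSV))
    q=blob(((S>90)&(V>50)&(H<30)).astype(np.uint8)*255,bx)
    ring=blob(((S>90)&(H>9)&(H<30)&(V>60)).astype(np.uint8)*255,bx)
    for nm,m in(("all",q),("ring",ring)):
        c,s,a=rect(n,m,.027); print(n,nm,((c-C)@R).round(1),s,a)
E
```

```text
top all [ 2.1 48.5] [107.7  50.8] 1.3
top ring [32.3 44.3] [50.8 46.6] -89.1
side all [46.3 60.5] [53.3 28.4] 79.6
side ring [45.4 58.2] [48.1 28.4] 79.6
```

```bash
python3 -c "
from plant import job; print(job.close_job())"
```

```text
the job is handed in; nothing more can be done
None
```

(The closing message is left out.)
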